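# Find the unlatched tester hatch and push it open

## Task

One of the four identical hatches on top of the orange tester has been left unlatched, and you cannot see which. Press gently on the ribbed pads, one hatch after another, until you find the one that rocks, then push that pad down until the hatch stands fully open, and leave it open. Do not force the latched hatches, and do not move or pick up the pot, box, jar or brush standing around.

Things in the scene. Friction and masses are not known exactly. Their poses are not given: they have to be found in the camera images.
- tester: Orange box fixed to the table, 220 mm (its x) by 440 mm (its y), flat deck 100 mm above the table; place and yaw (within 0.35 rad) vary. Origin: centre of its underside; x points away from the hatches' pressed side, y runs along the row of four hatches, z up. Deck from x = 20 to 110 mm is a plain strip. Each hatch has a pocket 96 mm deep, 89 mm wide, x = -85 to 20 mm.
- hatch_1_pad (a point): Centre of the dark ribbed pad on hatch 1's top face, the point to press; moves with the hatch. Shut, it is at x -59.5, y 157.5, z 100 mm in the tester's frame, axes alike. Hatch: aluminium plate 100 (x) by 84 (y) by 4 mm, flush with the deck. Its pivot pin lies along y, 50 mm from the pad towards +x (73 mm from the near edge, 27 mm from the far one), 2 mm below the top face.
- hatch_1 (a joint): Angle of hatch 1: 0 shut; grows as the pad side sinks and the far edge rises; stop at 0.9 rad, fully open. Unlatched, it sinks under 3 to 6 N at the pad and stays where left; a finger pressed straight down there meets the stop with its tip 40 to 60 mm below the deck. Latched, it gives springily, 1 to 2 mm at 10 N, 4 mm (0.08 rad) at most.
- hatch_2_pad (a point): Centre of the dark ribbed pad on hatch 2's top face, the point to press; moves with the hatch. Shut, it is at x -59.5, y 52.5, z 100 mm in the tester's frame, axes alike. Hatch: aluminium plate 100 (x) by 84 (y) by 4 mm, flush with the deck. Its pivot pin lies along y, 50 mm from the pad towards +x (73 mm from the near edge, 27 mm from the far one), 2 mm below the top face.
- hatch_2 (a joint): Angle of hatch 2: 0 shut; grows as the pad side sinks and the far edge rises; stop at 0.9 rad, fully open. Unlatched, it sinks under 3 to 6 N at the pad and stays where left; a finger pressed straight down there meets the stop with its tip 40 to 60 mm below the deck. Latched, it gives springily, 1 to 2 mm at 10 N, 4 mm (0.08 rad) at most.
- hatch_3_pad (a point): Centre of the dark ribbed pad on hatch 3's top face, the point to press; moves with the hatch. Shut, it is at x -59.5, y -52.5, z 100 mm in the tester's frame, axes alike. Hatch: aluminium plate 100 (x) by 84 (y) by 4 mm, flush with the deck. Its pivot pin lies along y, 50 mm from the pad towards +x (73 mm from the near edge, 27 mm from the far one), 2 mm below the top face.
- hatch_3 (a joint): Angle of hatch 3: 0 shut; grows as the pad side sinks and the far edge rises; stop at 0.9 rad, fully open. Unlatched, it sinks under 3 to 6 N at the pad and stays where left; a finger pressed straight down there meets the stop with its tip 40 to 60 mm below the deck. Latched, it gives springily, 1 to 2 mm at 10 N, 4 mm (0.08 rad) at most.
- hatch_4_pad (a point): Centre of the dark ribbed pad on hatch 4's top face, the point to press; moves with the hatch. Shut, it is at x -59.5, y -157.5, z 100 mm in the tester's frame, axes alike. Hatch: aluminium plate 100 (x) by 84 (y) by 4 mm, flush with the deck. Its pivot pin lies along y, 50 mm from the pad towards +x (73 mm from the near edge, 27 mm from the far one), 2 mm below the top face.
- hatch_4 (a joint): Angle of hatch 4: 0 shut; grows as the pad side sinks and the far edge rises; stop at 0.9 rad, fully open. Unlatched, it sinks under 3 to 6 N at the pad and stays where left; a finger pressed straight down there meets the stop with its tip 40 to 60 mm below the deck. Latched, it gives springily, 1 to 2 mm at 10 N, 4 mm (0.08 rad) at most.
- screw_pot: Bystander: small open steel pot, 36 mm across, 24 mm high, on the plain strip of the tester's deck; origin at the centre of its underside.
- module: Bystander: flat black box 75 x 110 x 28 mm on the table beside the tester's +y end; origin at the centre of its underside.
- jar: Bystander: amber jar 52 mm across, 70 mm high, on the table beside the tester's -y end; origin at the centre of its underside.
- brush: Bystander: hand brush 150 mm long lying on the table between robot and tester; origin under its middle, handle towards its own -x.

How it is judged:
By the outcome, as a careful person would: the job done as asked, in the order asked, and still so for the second after the job is handed in, with the robot touching nothing.
It also fails if it takes over 51 s, if anything falls off the work surface, if the arm or the gripper's body presses on something with over 40 N, if the wrist force passes 120 N, or if a joint passes its speed limit or range.

## Robot

A 6-joint arm with a two-finger parallel gripper is mounted at the origin on the work surface. World frame = base frame: x ahead of the robot, y to its left, z up, the work surface at z = 0. Lengths are in mm, angles in rad, forces in N, time in s.
With the tool pointing down it reaches from about 250 to 725 mm from the base axis. Payload 9.7 kg.
Tool frame: the origin (TCP) lies between the finger pads; the fingertips stand 17 mm ahead of it and the grasp point (between the pads) lies 2 mm behind it; z points along the fingers, y is the line along which they close (so a half turn about z gives the same grasp; the last joint's range is limited). The gripper opens to 85 mm and grips with 20 to 120 N. Pads are 22 mm wide; open, the fingers measure 114 mm over their backs; the gripper's body (76 mm by 85 mm) begins 54 mm behind the grasp point. The pads swing forward as they close: fully open they stand 13 mm farther back than shut.
Start: joints at [1.151, 0.087, 0.176, 1.66, 0, 1.571], TCP at [224.165, 502.242, 248.284] pointing down, gripper open.
Joint ranges: [-3.13, 3.13], [-0.85, 1.81], [-1.15, 1.24], [-2.2, 2.28], [-1.44, 1.52], [-3.14, 3.14]. Speed limits (rad/s): [2.22, 2.22, 2.57, 3.14, 3.14, 3.14].

## Interface

Orientations are given as a rotation vector (axis times angle).
In Python, from bench import ctrl, kin, imaging, job gives the robot as it stands. The module is installed in compiled form; this text tells all that it offers. Calls block until the motion is done:
- ctrl.movep(position, orientation): joint-space move of the TCP to a pose.
- ctrl.line_to(position, orientation=None, rate=150, threshold=None): straight line of the TCP; orientation=None keeps the orientation; rate is the mean speed in mm/s. With threshold (N) it stops when the force on the tool has changed by that much, and returns True; else False.
- ctrl.set_joints(angles): joint-space move.
- ctrl.gripper_to(opening): finger opening in mm; the grip force is fixed at half the most; returns when the fingers have stopped.
- ctrl.sleep(seconds).
- kin.inverse_kinematics(position, orientation): joint angles nearest the present ones, or None.
- ctrl.sense(): the state.
- imaging.camera(name): name is "scene" or "top"; returns the picture (480x640x3 uint8, red, green, blue); there is no depth.
- imaging.get_calibration(name): a dict with "fx", "fy", "cx", "cy" (pixels), "world_from_camera" (4x4, takes a point from camera to world coordinates). Camera axes: x right, y down, z forward; pixel columns grow to the right and rows downward; lengths in mm; the calibration is good to about 2 mm. A picture is of the moment at which its call begins. get_calibration takes no time and is no camera call.
A pose or a line that the arm cannot do raises ctrl.MotionError and nothing moves.
- job.hand_in(): hands the job in; it is judged then, once.
The state is a dict: "time": time; "joints": joint angles; "qvel": joint speeds; "joint_torque": joint torques, N m; "tcp_pos": TCP position; "eef_rot": TCP orientation; "ft_force": force on the tool from outside, world axes, zero at the start; "wrist_torque": the same for the moment, N m; "width": finger opening in mm; "finger_force": force on a finger pad.
Only numpy, scipy, OpenCV 4.12 (cv2) and the standard library are available. Lean on these libraries where they do the work, as an engineer would, in place of code of your own. Each camera call takes 0.05 s, during which the arm holds its last target. There are 200 camera calls.

## Working session

There is one attempt and no reset: what is moved stays moved. The work goes in short steps, each a Python script; the robot and the scene stay as the last script left them, time stands still between calls to the robot, and variables do not carry over. Pictures are saved under pics/ and viewed, at most 10 in all, crops included, and the job is handed in when it is done.

```bash
mkdir -p pics; python3 - <<'E'
from bench import ctrl,imaging
import cv2
for n in("top","scene"):
    im=imaging.camera(n);cv2.imwrite(f"pics/{n}0.png",im[:,:,::-1])
    c=imaging.get_calibration(n);print(n,c)
s=ctrl.sense();print(s["time"],s["eef_rot"],s["ft_force"],s["width"])
E
```

```text
top {'fx': 551.792487969464, 'fy': 551.792487969464, 'cx': 327.6803545382185, 'cy': 243.2221780261472, 'world_from_camera': array([[-1.96553310e-02, -9.85763415e-01,  1.66985504e-01,
         4.06329736e+02],
       [-9.99589005e-01,  1.58889665e-02, -2.38612983e-02,
         5.08740687e+01],
       [ 2.08683678e-02, -1.67385876e-01, -9.85670574e-01,
         1.16030018e+03],
       [ 0.00000000e+00,  0.00000000e+00,  0.00000000e+00,
         1.00000000e+00]])}
scene {'fx': 490.99878154861, 'fy': 490.99878154861, 'cx': 321.28568982644293, 'cy': 241.09497350629954, 'world_from_camera': array([[ 6.02576307e-01,  6.60034817e-01, -4.48615464e-01,
         1.05013272e+03],
       [ 7.98055129e-01, -5.00561149e-01,  3.35479577e-01,
        -3.01450946e+02],
       [-3.13127130e-03, -5.60171917e-01, -8.28370460e-01,
         9.03378624e+02],
       [ 0.00000000e+00,  0.00000000e+00,  0.00000000e+00,
         1.00000000e+00]])}
0.1 [-6.54496932e-01 -3.07240423e+00  1.84133229e-03] [-0.07314372 -0.72214189 -0.23240027] 85.84366773435502
```

View pics/top0.png

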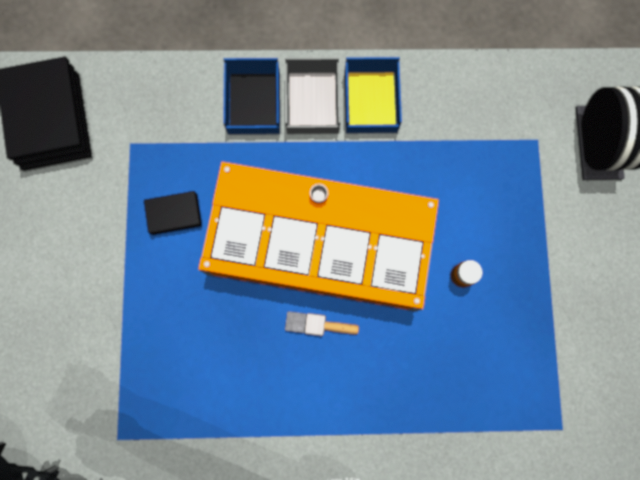

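View pics/scene0.png

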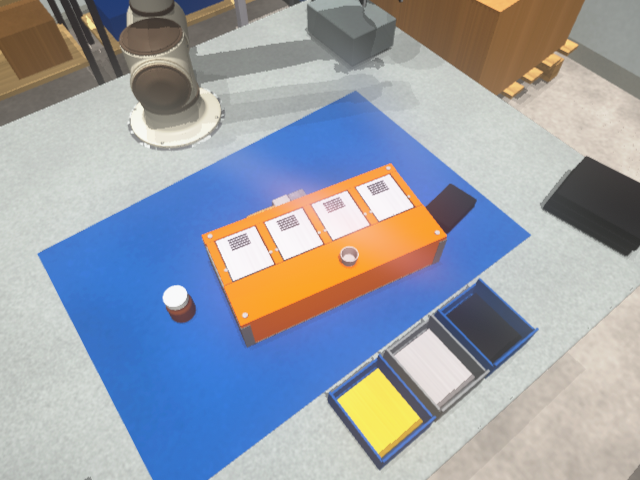

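Top view: tester with plates centred near (238,236), (291,245), (343,254), (397,263). The ribbed pads are on the robot side and the pot is on the far strip at (318,193). The brush, box and jar stand clear. Next I measure the plates and check them against the scene view.

```bash
cat > h.py <<'E'
import numpy as np,cv2
from bench import imaging
from scipy.spatial.transform import Rotation as R
def ray(n,uv,z):
    c=imaging.get_calibration(n);T=c["world_from_camera"]
    d=T[:3,:3]@[(uv[0]-c["cx"])/c["fx"],(uv[1]-c["cy"])/c["fy"],1]
    return T[:3,3]+d*(z-T[2,3])/d[2]
def plates(n):
    im=cv2.imread(f"pics/{n}0.png");hsv=cv2.cvtColor(im,cv2.COLOR_BGR2HSV)
    o=cv2.inRange(hsv,(8,170,120),(25,255,255))
    cs=max(cv2.findContours(o,cv2.RETR_EXTERNAL,cv2.CHAIN_APPROX_NONE)[0],key=cv2.contourArea)
    m=np.zeros_like(o);cv2.drawContours(m,[cs],-1,255,-1)
    w=cv2.inRange(hsv,(0,0,120),(180,90,255))&m
    w=cv2.morphologyEx(w,cv2.MORPH_OPEN,np.ones((3,3)))
    out=[]
    for c in cv2.findContours(w,cv2.RETR_EXTERNAL,cv2.CHAIN_APPROX_NONE)[0]:
        if cv2.contourArea(c)<900: continue
        P=np.array([ray(n,p[0],100)[:2] for p in cv2.convexHull(c)],np.float32)
        r=cv2.minAreaRect(P);out.append((r[0],r[1]))
    return sorted(out,key=lambda a:-a[0][1])
def frame(C):
    # fit y=157.5,52.5.. and x=-32.5 plate centres
    C=np.array(C);L=np.array([[-32.5,y] for y in(157.5,52.5,-52.5,-157.5)])
    A=L-L.mean(0);B=C-C.mean(0)
    yaw=np.arctan2((A[:,0]*B[:,1]-A[:,1]*B[:,0]).sum(),(A*B).sum())
    Rm=R.from_euler("z",yaw).as_matrix()[:2,:2]
    t=C.mean(0)-Rm@L.mean(0)
    return yaw,t,np.abs(C-(L@Rm.T+t)).max()
E
python3 - <<'E'
from h import *
for n in("top","scene"):
    p=plates(n);print(n,np.round([list(a)+list(b) for a,b in p],1).tolist())
    if len(p)==4:print(frame([a for a,b in p]))
E
```

```text
top [[603.9, 200.3, 96.0, 102.8], [583.9, 97.1, 95.8, 102.8], [564.0, -5.2, 94.0, 102.8], [543.9, -108.2, 93.7, 103.1]]
(np.float64(-0.19206434587450597), array([605.81560688,  39.81300936]), np.float64(0.46650811188033003))
scene [[544.8, -112.0, 94.1, 103.0]]
```

Spacing is 105 mm with fit residual 0.5 mm, and scene agrees within 4 mm. Now I probe with closed fingers.

```bash
cat >> h.py <<'E'
from bench import ctrl,kin
yaw,t=-0.19206,np.array([605.3,38.5])
Rz=R.from_euler("z",yaw)
def pad(i,z): # TCP for a fingertip at height z over pad i
    q=Rz.apply([-59.5,157.5-105*(i-1),0]);return [t[0]+q[0],t[1]+q[1],z+17]
def ori():
    best=None
    for k in(0,np.pi):
        rv=(Rz*R.from_euler("z",k)*R.from_euler("x",np.pi)).as_rotvec()
        j=kin.inverse_kinematics(pad(2,130),rv)
        if j is not None:
            d=abs(j[5])
            if best is None or d<best[0]:best=(d,rv)
    return best[1]
E
python3 - <<'E'
from h import *
ctrl.gripper_to(0);rv=ori();print(rv,ctrl.sense()["width"])
for i in(1,2,3,4):
    ctrl.movep(pad(i,130),rv)
    ctrl.line_to(pad(i,108),rate=80)
    f0=ctrl.sense()["ft_force"][2]
    hit=ctrl.line_to(pad(i,86),rate=12,threshold=8)
    s=ctrl.sense();print(i,hit,np.round(s["tcp_pos"],1),s["tcp_pos"][2]-17,s["ft_force"][2]-f0,s["time"])
    if not hit: break
    ctrl.line_to(pad(i,130),rate=100)
E
```

```text
[3.01223675e-01 3.12711827e+00 1.91480769e-16] -0.005751732469814961
1 True [576.9 204.5 116.4] 99.35118101907429 3.8476456561610575 3.9417
2 True [556.9 101.4 116.3] 99.34541775505913 4.557613895853848 6.2583
3 True [536.9  -1.7 116.3] 99.33518770821676 4.453280377745907 8.575
4 False [ 516.8 -104.7  103. ] 85.98435349742537 2.9729209480810557 11.95
```

Hatches 1–3 are stiff and hatch 4 sinks under about 3 N. I push it to its stop.

```bash
python3 - <<'E'
from h import *
hit=ctrl.line_to(pad(4,36),rate=25,threshold=15)
s=ctrl.sense();print(hit,s["tcp_pos"]-np.array([0,0,17]),s["ft_force"],s["time"])
cv2.imwrite("pics/s1.png",imaging.camera("scene")[:,:,::-1])
E
```

```text
True [ 516.08764164 -104.62279102   47.30677568] [-3.42380326  0.14067179  7.29846519] 13.3667
```

View pics/s1.png

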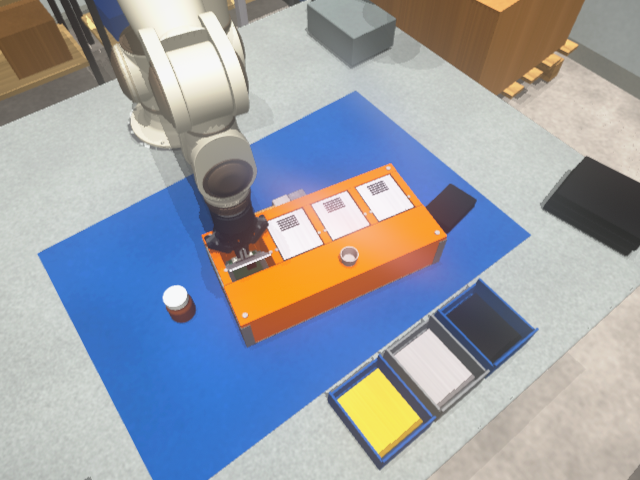

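Hatch 4's far edge stands up at (250,260), and the tip is 53 mm down. I press once more to confirm the stop, then retract and look.

```bash
python3 - <<'E'
from h import *
p=ctrl.sense()["tcp_pos"]
hit=ctrl.line_to([p[0],p[1],p[2]-6],rate=12,threshold=20)
s=ctrl.sense();print(hit,s["tcp_pos"]-np.array([0,0,17]),s["ft_force"],s["time"])
ctrl.line_to([p[0],p[1],150],rate=80)
ctrl.line_to([p[0]-60,p[1],250],rate=150)
ctrl.movep([300,-300,300],s["eef_rot"])
s=ctrl.sense();print(s["ft_force"],s["time"])
a=imaging.camera("scene")[130:360,150:470,::-1]
cv2.imwrite("pics/s2.png",cv2.resize(a,None,fx=2.4,fy=2.4))
E
```

```text
True [ 516.07039759 -104.61917316   47.2365537 ] [-3.66232994  0.766766    8.71706151] 13.725
[ 0.31978345 -0.47156    -0.50897336] 16.875
```

View pics/s2.png

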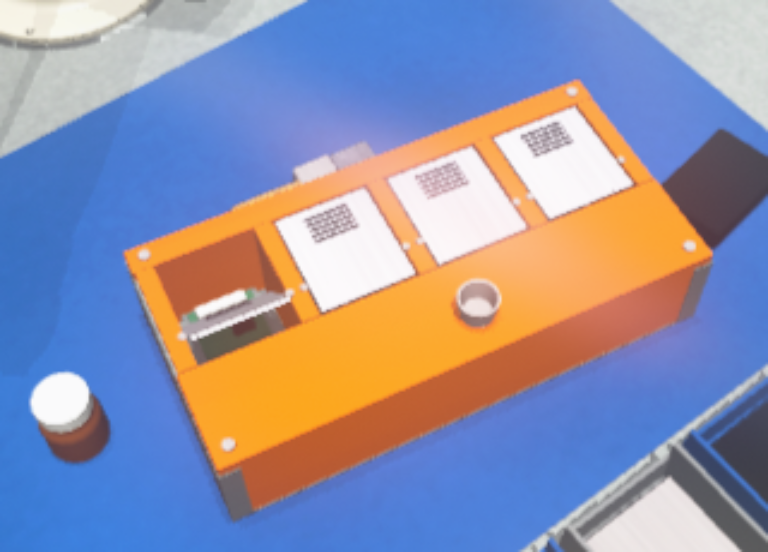

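The picture shows hatch 4 standing steeply open, at crop (235,310). The other three hatches are flush, and the pot and jar are unmoved. The repeat press met a hard stop after only 0.1 mm of travel, so the hatch is fully open.

```bash
python3 -c "
from bench import job
print(job.hand_in())"
```

```text
the job is handed in; nothing more can be done
None
```

Hatch 4 was the unlatched one; I pushed it down to its stop and left it fully open, with hatches 1–3 only pressed gently, the bystanders not touched, and the job handed in at about 17 s.

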